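Click the sample tub's lid shut all round

ROBOT

A 6-joint arm with a two-finger parallel gripper is mounted at the origin on the work surface. World frame = base frame: x ahead of the robot, y to its left, z up, the work surface at z = 0. Lengths are in mm, angles in rad, forces in N, time in s.
With the tool pointing down it reaches from about 400 to 925 mm from the base axis. Payload 12.5 kg.
Tool frame: the origin (TCP) lies at the very end of the fingers, on their centre line; the grasp point (between the pads) lies 19 mm behind it; z points along the fingers, y is the direction in which the jaws open and shut (so a half turn about z gives the same grasp; the last joint's range is limited). The gripper opens to 95 mm and grips with 3 to 60 N. Pads are 20 mm wide; open, the fingers measure 119 mm over their backs; the gripper's body (75 mm by 180 mm) begins 59 mm behind the grasp point.
Start: joints at [-1.353, 0.491, 1.559, -0, 1.092, -0.106], TCP at [198.88, -592.531, 214.661] pointing down, gripper open.
Joint ranges: [-3.1, 3.1], [-0.84, 2.19], [0.05, 2.79], [-1.13, 4.28], [0.06, 2.93], [-2.69, 2.69]. Speed limits (rad/s): [2.22, 2.22, 2.79, 3.14, 3.14, 3.14].

INTERFACE

Orientations are given as [roll, pitch, yaw] about the fixed x, y, z axes, in that order (R = Rz(yaw) Ry(pitch) Rx(roll)).
In Python, from cell import env gives the robot as it stands.
- The arm moves only by the shell command python3 -m pendant 'ROWS'. ROWS is JSON, a list that holds one entry, the list of rows, each a list of 5 numbers: the opening, from 0 (shut) to 1 (fully open), then the shift along the tool's x, y, z in m, then the turn about the tool's z in rad. A call has exactly 8 rows; each row is the pose to reach, as a shift and turn from the pose commanded when the call began, along the tool's axes at that moment; what a row does not reach only later rows make up. A row lasts 1/10 s, in which the tool goes at most 50 mm and 8.59 degrees, less where a joint would pass 70% of its speed; a pose out of reach is approached as far as the arm can. A call with a gripper value outside its range is refused whole. The fingers move at their own pace and stop on an object; the grip force is fixed at half the most. Time passes only in rows, so rows that repeat a pose let the fingers close, or fill a call up. It gives the time, the measured TCP pose, the force and the opening at its end, in the units of the state.
- env.state(): the state, without advancing time (a new reading comes with each control period).
- env.read_camera(name): name is "scene" or "top" or "wrist"; returns a dict with "image" (480x640x3 uint8, blue, green, red), "range_z" (480x640 float32, mm along the optical axis (not along the pixel's ray), 0 where there is no reading), "fx", "fy", "cx", "cy" (pixels), "rvec" (rotation vector, rad) and "tvec" (3), from world to camera coordinates, as OpenCV has them; the wrist camera has in their place "tool_from_camera" (4x4, takes a point from camera to tool coordinates, whose origin is the TCP and whose axes are the flange's). Camera axes: x right, y down, z forward; pixel columns grow to the right and rows downward; lengths in mm; the calibration is good to about 2 mm. The wrist camera is an equidistant fisheye: a pixel r from the principal point sees the ray r / f radians off the axis. A picture is of the moment at which its call begins: read the wrist's pose just before it.
- env.job_done(): hands the job in, once; it reports no verdict.
The state is a dict: "t": time; "joints": joint angles; "qvel": joint speeds; "tau": joint torques, N m; "eef_pos": TCP position; "tcp_rot": TCP orientation; "ft_force": force on the tool from outside, world axes, zero at the start; "moment": the same for the moment, N m; "opening": opening from 0.0 (shut) to 1.0 (fully open).
Only numpy, scipy, OpenCV 4.12 (cv2) and the standard library are available. Lean on these libraries where they do the work, as an engineer would, in place of code of your own. Each camera call takes 0.05 s, during which the arm holds its last target. There are 200 camera calls.

TASK

The blue lid of the sample tub has been set in place, but its rim still stands up in places: press down round the rim with the fingertips, section by section, until all six sections have clicked fully home. Press straight down without undue force so that the tub is not crushed, and leave it standing where it is: do not grasp, lift, tip or push it along. Leave everything else on the bench alone.

Things in the scene. Friction and masses are not known exactly. Their poses are not given: they have to be found in the camera images.
- tub: clear sample tub with a blue snap lid, loose on the bench, about 0.6 kg. Origin under the centre of its foot, z up, y along its long side, x roughly away from the robot (turned up to 0.6 rad). Foot 124 mm (x) by 192 mm (y), lid outline 132 by 200 mm, corners cut 16 mm. Straight presses on the rim do not tip it; it cracks above 60 N
- lid_panel (a point): centre of the top of the lid's plug panel (100 by 168 mm), 66 mm above the bench, already seated, does not move. Round it runs the rim, 16 mm wide, slit into six sections, three on the near (-x) long side, three on the far; the corner ones share the short sides. Each slides straight down 6 mm by itself: its flat top is 81 mm above the bench standing proud, 75 mm when home
- near_left (a joint): how far the near left rim section is pressed down (m): 0 standing proud, 0.006 clicked home (hard stop). It resists with up to about 8 N in the first 3 mm; let go before that it springs back up, pressed past it snaps home by itself and stays. Often home already at the start
- near_left_top (a point): centre of the top face of the near left section, at x -54, y 88 mm of the tub, where to press; moves down with it
- near_middle (a joint): how far the near middle rim section is pressed down (m): 0 standing proud, 0.006 clicked home (hard stop). It resists with up to about 8 N in the first 3 mm; let go before that it springs back up, pressed past it snaps home by itself and stays. Never home already at the start
- near_middle_top (a point): centre of the top face of the near middle section, at x -58, y 0 mm of the tub, where to press; moves down with it
- near_right (a joint): how far the near right rim section is pressed down (m): 0 standing proud, 0.006 clicked home (hard stop). It resists with up to about 8 N in the first 3 mm; let go before that it springs back up, pressed past it snaps home by itself and stays. Never home already at the start
- near_right_top (a point): centre of the top face of the near right section, at x -54, y -88 mm of the tub, where to press; moves down with it. A thin lift tab, 20 mm wide, sticks out 15 mm diagonally from this corner; not needed
- far_left (a joint): how far the far left rim section is pressed down (m): 0 standing proud, 0.006 clicked home (hard stop). It resists with up to about 8 N in the first 3 mm; let go before that it springs back up, pressed past it snaps home by itself and stays. Never home already at the start
- far_left_top (a point): centre of the top face of the far left section, at x 54, y 88 mm of the tub, where to press; moves down with it
- far_middle (a joint): how far the far middle rim section is pressed down (m): 0 standing proud, 0.006 clicked home (hard stop). It resists with up to about 8 N in the first 3 mm; let go before that it springs back up, pressed past it snaps home by itself and stays. Often home already at the start
- far_middle_top (a point): centre of the top face of the far middle section, at x 58, y 0 mm of the tub, where to press; moves down with it
- far_right (a joint): how far the far right rim section is pressed down (m): 0 standing proud, 0.006 clicked home (hard stop). It resists with up to about 8 N in the first 3 mm; let go before that it springs back up, pressed past it snaps home by itself and stays. Never home already at the start
- far_right_top (a point): centre of the top face of the far right section, at x 54, y -88 mm of the tub, where to press; moves down with it
- cutter: round sample cutter: grey disc base 140 mm across and 46 mm high, spring and red push knob on top, 118 mm high in all; origin under its centre; loose, 2.4 kg, bystander
- roller: steel hand roller 84 mm across and 85 mm wide in a yoke with a black grip 105 mm away, lying; origin on the bench under the roller's axle, the grip at its -x; loose, 2 kg, bystander
- specimen_box: open clear box of film strips, 90 mm (x) by 150 mm (y), 40 mm high; origin under its centre; loose, bystander
- weight: brass calibration weight with a knob, 38 mm across, 68 mm high, 0.5 kg; origin under its centre; loose, bystander
- jar: amber jar with a black cap, 60 mm across, 75 mm high; origin under its centre; loose, bystander
- wash_bottle: white bottle with a red cap, 64 mm across, 130 mm high; origin under its centre; loose, bystander
- tweezers: steel tweezers lying flat, 120 mm long along their x, 14 mm wide, 9 mm high; origin under their middle; loose, bystander
Things that resemble listed ones, but are neither listed nor needed, are in the scene too. Of the things that look like the tub, take the one that is farthest from the robot's base at the start.

How it is judged (in metres and radians):
At the end, for the whole second after the job is handed in: all six rim sections are home (joint above 5 mm of 6) and the tub stands still and upright (within 0.05 rad), within 30 mm of where it stood (value of joint each of near_left, near_middle, near_right, far_left, far_middle, far_right above 0.005 m and angle between tub's own z axis and vertical below 0.05 rad and distance of tub from where it was at the start of the episode below 0.03 m and linear speed of tub below 0.01 m/s); the robot touches nothing.
It fails at once if the tub is lifted off the bench (origin more than 12 mm up) (height (world z) of tub above 0.012 m).
It fails at once if the tub is tipped by more than 0.15 rad (angle between tub's own z axis and vertical above 0.15 rad).
It fails at once if the tub is pushed more than 30 mm from its place (distance of tub from where it was at the start of the episode above 0.03 m).
It fails at once if the tub or its lid is pressed with more than 60 N (it cracks) (contact force between any of the fingers, the arm and tub above 60 N).
It fails at once if something else on the bench is moved by more than 20 mm (distance of any of cutter, roller, specimen_box, weight, jar, wash_bottle, tweezers from where it was at the start of the episode above 0.02 m).
It also fails if it takes over 48 s, if anything falls off the work surface, if the arm or the gripper's body presses on something with over 40 N, if the wrist force passes 120 N, or if a joint passes its speed limit or range.

## Working session

There is one attempt and no reset: what is moved stays moved. The work goes in short steps, Python scripts to look and compute and a shell command to move; the robot and the scene stay as the last step left them, time stands still between calls to the robot, and variables do not carry over. Pictures are saved under pics/ and viewed, about 8 in all and at most 12, crops included, and the job is handed in when it is done.

```bash
mkdir -p pics; ls; python3 - <<'E'
from cell import env
import cv2,numpy as np
for n in("scene","top"):
    c=env.read_camera(n); cv2.imwrite(f"pics/{n}0.png",c["image"]); np.savez(f"{n}0.npz",**c)
    print(n,c["fx"],c["cx"],c["cy"],c["rvec"],c["tvec"])
s=env.state();print(s["t"],s["eef_pos"],s["tcp_rot"],s["ft_force"])
E
```

```text
pics
scene 612.3356805196963 320.70291126899417 249.73362444591754 [ 0.78344255  2.63301828 -1.04915885] [ 395.04366016 -150.32304066 1536.98395777]
top 502.9410368664889 312.8909372689358 238.3338937366391 [ 2.15672621 -2.16327879  0.08521214] [  13.90588631  508.34401849 1292.17464767]
0.1 [ 198.83224388 -592.31770592  214.13474416] [-3.14066950e+00 -1.00924636e-04  3.23777060e-01] [-0.65103094 -0.16362616 -0.31444943]
```

View pics/top0.png

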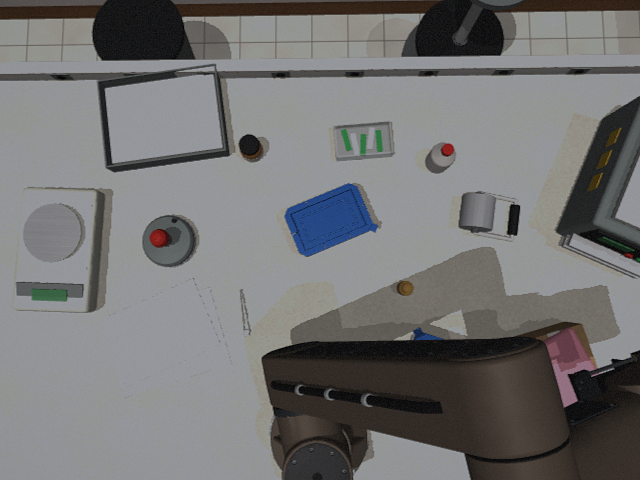

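View pics/scene0.png

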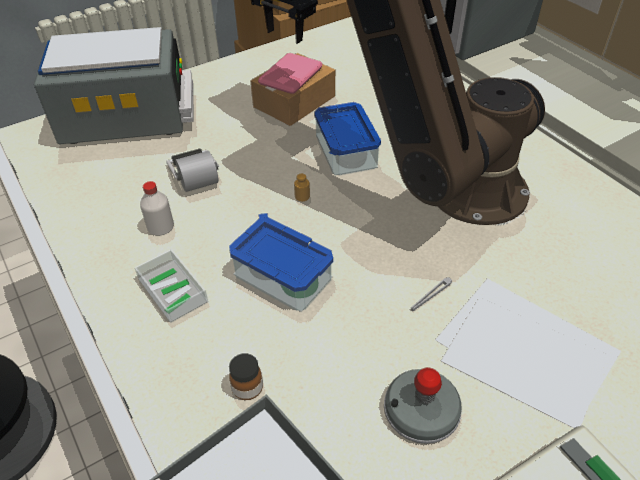

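Two look-alikes: A at top (330,220)/scene (282,265), and B at top (425,335)/scene (348,145), near the base. A is farther away, so I choose it. Its tab at top (375,228) is the near-right corner, which fits.

```bash
cat > h.py <<'E'
import cv2,numpy as np
def world(c):
    R=cv2.Rodrigues(c["rvec"])[0]; z=c["range_z"].astype(float); v,u=np.mgrid[:480,:640]
    p=np.stack([(u-c["cx"])/c["fx"]*z,(v-c["cy"])/c["fy"]*z,z],-1)
    return (p-c["tvec"].ravel())@R
NAMES=dict(near_left=(-54,88),near_middle=(-58,0),near_right=(-54,-88),far_left=(54,88),far_middle=(58,0),far_right=(54,-88))
E
python3 - <<'E'
from h import *
for n,(x0,y0,x1,y1) in dict(top=(270,170,390,265),scene=(215,205,345,315)).items():
    c=dict(np.load(f"{n}0.npz")); P=world(c); im=c["image"].astype(int)
    m=np.zeros((480,640),bool); m[y0:y1,x0:x1]=1
    m&=(im[...,0]>im[...,2]+60)&(P[...,2]>55)&(P[...,2]<95)&(c["range_z"]>0)
    k=cv2.morphologyEx(m.astype(np.uint8),cv2.MORPH_OPEN,np.ones((7,7)))>0
    Q=P[k]; r=cv2.minAreaRect(Q[:,:2].astype(np.float32)); print(n,k.sum(),r,np.percentile(Q[:,2],[5,25,50,75,95]).round(1))
    (cx,cy),(w,h),a=r; a=np.radians(a); yaw=a if w<h else a-np.pi/2
    print("yaw",yaw,"reach",np.hypot(cx,cy))
    for nm,(x,y) in NAMES.items():
        X=cx+np.cos(yaw)*x-np.sin(yaw)*y;Y=cy+np.sin(yaw)*x+np.cos(yaw)*y
        d=np.hypot(P[...,0]-X,P[...,1]-Y)<6; print(nm,round(X),round(Y),np.median(P[d&m][:,2]).round(1) if (d&m).any() else None, np.hypot(X,Y).round())
    d=np.hypot(P[...,0]-cx,P[...,1]-cy)<25; print("panel",np.median(P[d&m][:,2]))
    im=cv2.resize(c["image"][y0-10:y1+10,x0-10:x1+10],None,fx=4,fy=4,interpolation=cv2.INTER_CUBIC); cv2.imwrite(f"pics/crop_{n}.png",im)
E
```

```text
top 3005 ((545.9319458007812, -29.613265991210938), (118.29329681396484, 196.85031127929688), 22.101619720458984) [62.6 65.2 67.3 70.3 81.9]
yaw 0.385746034145718 reach 546.7345196422971
near_left 463 32 75.8 464.0
near_middle 492 -51 81.8 495.0
near_right 529 -131 81.0 545.0
far_left 563 72 81.2 567.0
far_middle 600 -8 80.3 600.0
far_right 629 -91 81.1 636.0
panel 66.28413403645442
scene 3062 ((554.271484375, -28.54827117919922), (137.0109405517578, 208.572021484375), 21.29398536682129) [62.6 64.7 66.3 71.1 81.6]
yaw 0.371650155522524 reach 555.0062001262571
near_left 472 34 74.7 473.0
near_middle 500 -50 80.1 503.0
near_right 536 -130 80.1 551.0
far_left 573 73 80.0 577.0
far_middle 608 -7 79.6 608.0
far_right 637 -91 80.6 643.0
panel 65.2522454385857
```

View pics/crop_scene.png

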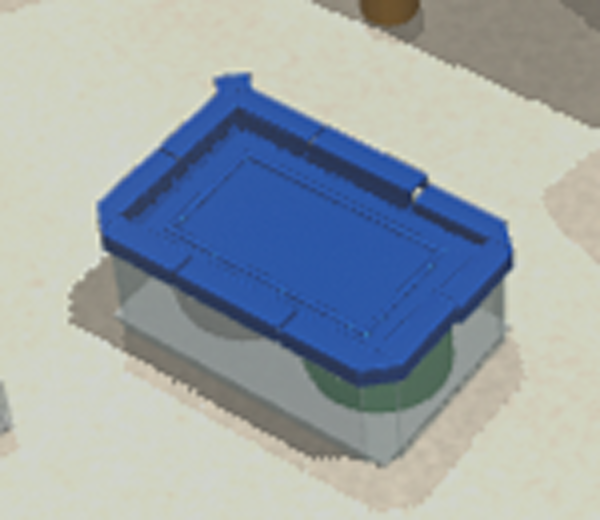

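```bash
cat >> h.py <<'E'
from scipy.optimize import differential_evolution
def fit(c,box):
    x0,y0,x1,y1=box; P=world(c); im=c["image"].astype(int)
    m=np.zeros((480,640),bool); m[y0:y1,x0:x1]=1; m&=(c["range_z"]>0)&(P[...,2]<95)
    Q=P[m]; z=Q[:,2]
    def cost(q,full=False):
        cx,cy,a=q; d=Q[:,:2]-[cx,cy]; x=abs(d@[np.cos(a),np.sin(a)]); y=abs(d@[-np.sin(a),np.cos(a)])
        out=(x<66)&(y<100)&(x+y<150); inn=(x<50)&(y<84)
        zm=np.where(inn,66,np.where(out,80,np.nan)); near=~out&(x<80)&(y<114)
        r=np.minimum(abs(z-zm),10); r[near]=np.where(z[near]>72,10,0); r[np.isnan(r)]=0
        return r.sum()/len(r)
    s=differential_evolution(cost,[(530,570),(-50,-10),(.25,.5)],seed=1,popsize=20,tol=1e-6)
    return s.x,s.fun
E
python3 - <<'E'
from h import *
for n,b in dict(top=(260,160,395,275),scene=(205,195,355,325)).items():
    q,f=fit(dict(np.load(f"{n}0.npz")),b); print(n,q,f)
# tool axes shift from the current TCP
    yaw=.3238;p=np.array([198.83,-592.32])
    for nm,(x,y) in dict(centre=(0,0),**NAMES).items():
        w=q[:2]+[np.cos(q[2])*x-np.sin(q[2])*y,np.sin(q[2])*x+np.cos(q[2])*y]; d=w-p
        print(nm,w.round(1),"tool",(d@[np.cos(yaw),np.sin(yaw)]).round(1),(d@[np.sin(yaw),-np.cos(yaw)]).round(1))
E
```

```text
top [ 5.52054675e+02 -2.50478906e+01  3.86888314e-01] 0.7710645919819898
centre [552.1 -25. ] tool 515.4 -425.4
near_left [468.8  36.1] tool 455.9 -509.8
near_middle [498.3 -46.9] tool 457.5 -421.8
near_right [ 535.2 -126.9] tool 467.0 -334.2
far_left [568.9  76.8] tool 563.7 -516.6
far_middle [605.8  -3.2] tool 573.2 -429.1
far_right [635.3 -86.2] tool 574.8 -341.0
scene [ 5.49913485e+02 -3.51024929e+01  3.84649871e-01] 0.8802025756712362
centre [549.9 -35.1] tool 510.1 -416.6
near_left [466.8  26.2] tool 450.9 -501.1
near_middle [496.2 -56.9] tool 452.2 -413.0
near_right [ 532.9 -136.9] tool 461.6 -325.4
far_left [566.9  66.7] tool 558.7 -507.7
far_middle [603.7 -13.3] tool 568.0 -420.1
far_right [633.  -96.4] tool 569.4 -332.0
```

```bash
python3 -m pendant '[[[0,0.04,-0.033,0,-0.06],[0,0.08,-0.066,0,-0.06],[0,0.12,-0.1,0,-0.06],[0,0.16,-0.132,0,-0.06],[0,0.2,-0.165,0,-0.06],[0,0.24,-0.2,0,-0.06],[0,0.28,-0.23,0,-0.06],[0,0.32,-0.264,0,-0.06]]]'
```

```text
t: 0.9
eef_pos: [411.2, -251.3, 214.6]
tcp_rot: [3.142, -0.0, 0.384]
ft_force: [0.9, -0.2, 0.1]
opening: 0.387
```

```bash
python3 -m pendant '[[[0,0.04,-0.029,0,0],[0,0.08,-0.058,0,0],[0,0.12,-0.087,0,0],[0,0.16,-0.116,0,0],[0,0.202,-0.145,0,0],[0,0.202,-0.145,0,0],[0,0.202,-0.145,0,0],[0,0.202,-0.145,0,0]]]'
python3 - <<'E'
from cell import env
import cv2,numpy as np
s=env.state();c=env.read_camera("wrist"); np.savez("w1.npz",**c,eef=s["eef_pos"],rot=s["tcp_rot"])
cv2.imwrite("pics/w1.png",c["image"]);print(s["eef_pos"],s["tcp_rot"],c["fx"],c["cx"],c["cy"],c["tool_from_camera"],s["ft_force"])
E
```

```text
t: 1.7
eef_pos: [542.9, -43.7, 214.4]
tcp_rot: [-3.141, 0.001, 0.383]
ft_force: [-0.6, 0.4, 0.2]
opening: 0.002
[542.90545884 -43.67566227 214.40641685] [-3.14142825e+00  7.20659284e-04  3.83393831e-01] 371.64829954431775 316.89355089845037 237.8959098804852 [[-3.87943643e-04 -9.56939501e-01 -2.90287169e-01  8.29602863e+01]
 [ 9.99999891e-01 -2.95915881e-04 -3.60918484e-04  2.26734145e-01]
 [ 2.59476571e-04 -2.90287277e-01  9.56939512e-01 -1.69237087e+02]
 [ 0.00000000e+00  0.00000000e+00  0.00000000e+00  1.00000000e+00]] [-0.55812758  0.44444334  0.15071628]
```

View pics/w1.png

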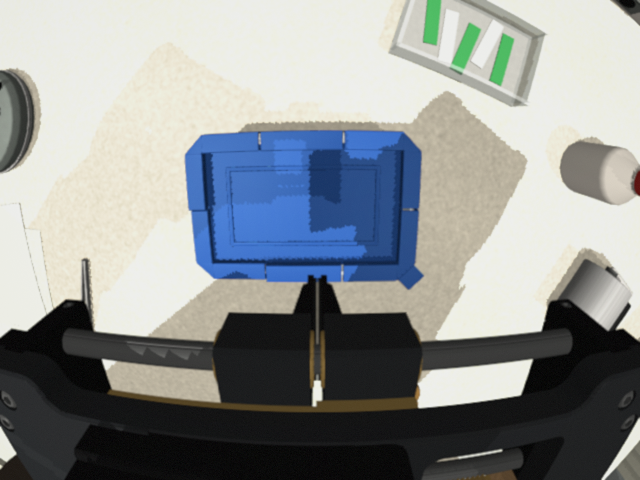

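The wrist view shows all of tub A, with the rim spanning pixels (187,133)-(421,282) and the tab at (412,275), so it confirms the choice. I'll fit its pose from this view.

```bash
cat >> h.py <<'E'
from scipy.spatial.transform import Rotation as Ro
def wworld(c):
    v,u=np.mgrid[:480,:640]; a=(u-c["cx"])/c["fx"]; b=(v-c["cy"])/c["fy"]; th=np.hypot(a,b)+1e-9
    z=c["range_z"].astype(float); t=np.tan(th)*z/th
    p=np.stack([a*t,b*t,z],-1); T=c["tool_from_camera"]; p=p@T[:3,:3].T+T[:3,3]
    return p@Ro.from_euler("xyz",c["rot"]).as_matrix().T+c["eef"]
E
python3 - <<'E'
import h; from h import *
c=dict(np.load("w1.npz")); P=wworld(c); h.world=lambda c:P
print("bench z",np.median(P[30:110,40:120,2]),"panel",np.median(P[170:230,240:360,2]))
c["range_z"][275:,300:335]=0
q,f=fit(c,(150,100,460,300)); print(q,f)
im=c["image"].astype(int); m=(im[...,0]>im[...,2]+60)&(P[...,2]>60)&(c["range_z"]>0); m[300:]=0;m[:,:170]=0;m[:,440:]=0
d=P[m]-[q[0],q[1],0]; x=d[:,:2]@[np.cos(q[2]),np.sin(q[2])]; y=d[:,:2]@[-np.sin(q[2]),np.cos(q[2])]
print("local extents x",np.percentile(x,[.2,99.8]),"y",np.percentile(y,[.2,99.8]))
e=c["eef"][:2]; yaw=c["rot"][2]
for nm,(a,b) in NAMES.items():
    w=q[:2]+[np.cos(q[2])*a-np.sin(q[2])*b,np.sin(q[2])*a+np.cos(q[2])*b]
    k=np.hypot(x-a,y-b)<5; dd=w-e
    print(nm,w.round(1),"z",np.median(d[k,2]).round(1) if k.any() else None,"tool",(dd@[np.cos(yaw),np.sin(yaw)]).round(1),(dd@[np.sin(yaw),-np.cos(yaw)]).round(1))
E
```

```text
bench z -0.744904577405606 panel 65.19058752049962
[ 5.52662529e+02 -2.62871600e+01  3.90568502e-01] 0.8784153201968184
local extents x [-66.57794297  65.36411554] y [-100.8550557    98.52718186]
near_left [469.2  34.5] z 73.9 tool -39.1 -100.1
near_middle [499.  -48.4] z 80.2 tool -42.4 -12.1
near_right [ 536.2 -128.2] z 80.0 tool -37.8 75.9
far_left [569.1  75.6] z 80.1 tool 68.9 -100.9
far_middle [606.3  -4.2] z 80.2 tool 73.6 -12.9
far_right [636.1 -87.1] z 79.9 tool 70.2 75.1
```

```bash
python3 -m pendant '[[[0,-0.042,-0.012,0.02,0],[0,-0.042,-0.012,0.05,0],[0,-0.042,-0.012,0.08,0],[0,-0.042,-0.012,0.1,0],[0,-0.042,-0.012,0.115,0],[0,-0.042,-0.012,0.12,0],[0,-0.042,-0.012,0.12,0],[0,-0.042,-0.012,0.12,0]]]'
python3 - <<'E'
from cell import env
import cv2,numpy as np
s=env.state();c=env.read_camera("wrist"); np.savez("w2.npz",**c,eef=s["eef_pos"],rot=s["tcp_rot"])
cv2.imwrite("pics/w2.png",c["image"][100:340,160:480].repeat(2,0).repeat(2,1));print(s["eef_pos"],s["tcp_rot"])
E
```

```text
t: 2.55
eef_pos: [500.2, -48.2, 95.3]
tcp_rot: [3.141, -0.001, 0.383]
ft_force: [0.5, 0.8, -0.0]
opening: 0.009
[500.21462017 -48.2088797   95.33028013] [ 3.14095766e+00 -7.19825995e-04  3.82976110e-01]
```

View pics/w2.png

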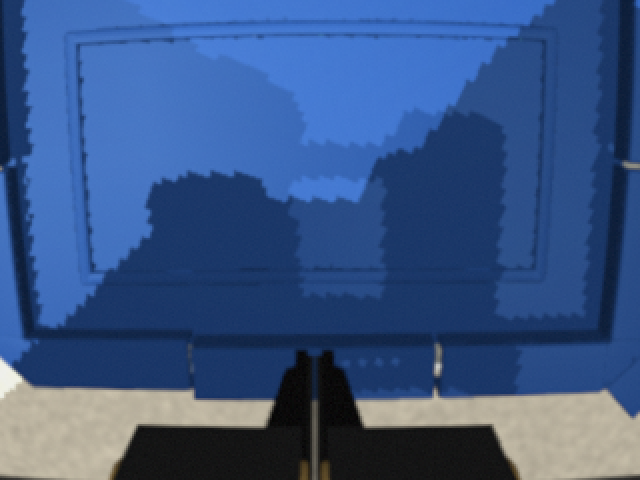

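Fingertips at crop (315,352) sit centred over the near-middle section (x 193–437), so I press.

```bash
python3 -m pendant '[[[0,0,0,0.008,0],[0,0,0,0.013,0],[0,0,0,0.015,0],[0,0,0,0.017,0],[0,0,0,0.0185,0],[0,0,0,0.02,0],[0,0,0,0.02,0],[0,0,0,0.02,0]]]'
```

```text
t: 3.4
eef_pos: [500.0, -47.6, 75.0]
tcp_rot: [3.141, -0.0, 0.384]
ft_force: [-3.3, 0.4, 10.3]
opening: 0.007
```

```bash
python3 -m pendant '[[[0,0,0,-0.01,0],[0,0,0,-0.02,0],[0,0,0.03,-0.02,0],[0,0.0046,0.06,-0.02,0],[0,0.0046,0.088,-0.02,0],[0,0.0046,0.088,-0.02,0],[0,0.0046,0.088,-0.02,0],[0,0.0046,0.088,-0.02,0]]]'
```

```text
t: 4.2
eef_pos: [536.8, -126.8, 94.9]
tcp_rot: [-3.141, 0.0, 0.384]
ft_force: [0.1, -0.0, -0.6]
opening: 0.004
```

```bash
python3 -m pendant '[[[0,0,0,0.008,0],[0,0,0,0.013,0],[0,0,0,0.015,0],[0,0,0,0.017,0],[0,0,0,0.0185,0],[0,0,0,0.02,0],[0,0,0,0.02,0],[0,0,0,0.02,0]]]'
```

```text
t: 5.0
eef_pos: [537.3, -127.5, 75.1]
tcp_rot: [3.141, -0.0, 0.384]
ft_force: [-1.6, 1.3, 6.0]
opening: 0.006
```

```bash
python3 -m pendant '[[[0,0,0,-0.01,0],[0,0,0,-0.02,0],[0,0.036,0,-0.02,0],[0,0.072,0,-0.02,0],[0,0.107,-0.001,-0.02,0],[0,0.107,-0.001,-0.02,0],[0,0.107,-0.001,-0.02,0],[0,0.107,-0.001,-0.02,0]]]'
```

```text
t: 5.8
eef_pos: [635.3, -86.8, 94.9]
tcp_rot: [-3.142, 0.0, 0.384]
ft_force: [0.8, -0.2, 0.6]
opening: 0.007
```

```bash
python3 -m pendant '[[[0,0,0,0.008,0],[0,0,0,0.013,0],[0,0,0,0.015,0],[0,0,0,0.017,0],[0,0,0,0.0185,0],[0,0,0,0.02,0],[0,0,0,0.02,0],[0,0,0,0.02,0]]]'
```

```text
t: 6.6
eef_pos: [636.1, -86.5, 75.1]
tcp_rot: [3.141, -0.0, 0.384]
ft_force: [-3.1, 0.0, 6.6]
opening: 0.003
```

```bash
python3 -m pendant '[[[0,0,0,-0.01,0],[0,0,0,-0.02,0],[0,0,-0.03,-0.02,0],[0,0.0035,-0.06,-0.02,0],[0,0.0035,-0.088,-0.02,0],[0,0.0035,-0.088,-0.02,0],[0,0.0035,-0.088,-0.02,0],[0,0.0035,-0.088,-0.02,0]]]'
```

```text
t: 7.4
eef_pos: [606.9, -4.3, 95.0]
tcp_rot: [3.141, -0.001, 0.383]
ft_force: [-0.1, -0.5, -0.3]
opening: 0.005
```

```bash
python3 -m pendant '[[[0,0,0,0.008,0],[0,0,0,0.013,0],[0,0,0,0.015,0],[0,0,0,0.017,0],[0,0,0,0.0185,0],[0,0,0,0.02,0],[0,0,0,0.02,0],[0,0,0,0.02,0]]]'
```

```text
t: 8.2
eef_pos: [606.4, -3.7, 75.1]
tcp_rot: [3.141, -0.0, 0.384]
ft_force: [-1.8, -0.8, 5.2]
opening: 0.002
```

Now far_left, then retreat and look.

```bash
python3 -m pendant '[[[0,0,0,-0.01,0],[0,0,0,-0.02,0],[0,0,-0.03,-0.02,0],[0,-0.0045,-0.06,-0.02,0],[0,-0.0045,-0.088,-0.02,0],[0,-0.0045,-0.088,-0.02,0],[0,-0.0045,-0.088,-0.02,0],[0,-0.0045,-0.088,-0.02,0]]]'
```

```text
t: 9.0
eef_pos: [569.8, 75.7, 95.0]
tcp_rot: [3.141, -0.001, 0.383]
ft_force: [0.1, -0.5, 0.5]
opening: 0.002
```

```bash
python3 -m pendant '[[[0,0,0,0.008,0],[0,0,0,0.013,0],[0,0,0,0.015,0],[0,0,0,0.017,0],[0,0,0,0.0185,0],[0,0,0,0.02,0],[0,0,0,0.02,0],[0,0,0,0.02,0]]]'
```

```text
t: 9.8
eef_pos: [569.2, 76.3, 75.0]
tcp_rot: [3.141, -0.0, 0.384]
ft_force: [-1.5, -1.6, 5.8]
opening: 0.003
```

```bash
python3 -m pendant '[[[0,0,0,-0.02,0],[0,0,0,-0.05,0],[0,-0.02,0.02,-0.08,0],[0,-0.04,0.05,-0.11,0],[0,-0.06,0.08,-0.14,0],[0,-0.07,0.09,-0.14,0],[0,-0.07,0.09,-0.14,0],[0,-0.07,0.09,-0.14,0]]]'
python3 - <<'E'
from cell import env
import h; from h import *
s=env.state();c=env.read_camera("wrist"); c=dict(c,eef=np.array(s["eef_pos"]),rot=np.array(s["tcp_rot"])); np.savez("w3.npz",**c)
cv2.imwrite("pics/w3.png",c["image"]); P=wworld(c); h.world=lambda c:P
c["range_z"]=c["range_z"].copy();c["range_z"][275:,300:335]=0
q,f=fit(c,(150,100,460,300)); print(s["eef_pos"],q,f)
for n in("w1","w3"):
  c=dict(np.load(n+".npz"));P=wworld(c);im=c["image"].astype(int); ok=(im[...,0]>im[...,2]+60)
  for nm,(a,b) in NAMES.items():
    a*=1.04
    w=np.array([552.6,-26.8])+[np.cos(.39)*a-np.sin(.39)*b,np.sin(.39)*a+np.cos(.39)*b]
    k=ok&(np.hypot(P[...,0]-w[0],P[...,1]-w[1])<5); print(n,nm,k.sum(),np.median(P[k][:,2]).round(1) if k.any() else None)
E
```

```text
t: 10.6
eef_pos: [537.7, -32.9, 213.8]
tcp_rot: [-3.141, 0.001, 0.383]
ft_force: [-0.1, 0.3, -0.5]
opening: 0.003
[537.74667728 -32.92956811 213.75341371] [ 5.52450137e+02 -2.67100884e+01  3.90031413e-01] 1.5534045356234594
w1 near_left 71 74.0
w1 near_middle 83 80.1
w1 near_right 87 80.0
w1 far_left 100 80.2
w1 far_middle 118 80.1
w1 far_right 96 79.9
w3 near_left 73 73.9
w3 near_middle 79 73.9
w3 near_right 79 74.1
w3 far_left 97 74.0
w3 far_middle 113 74.0
w3 far_right 89 74.0
```

View pics/w3.png

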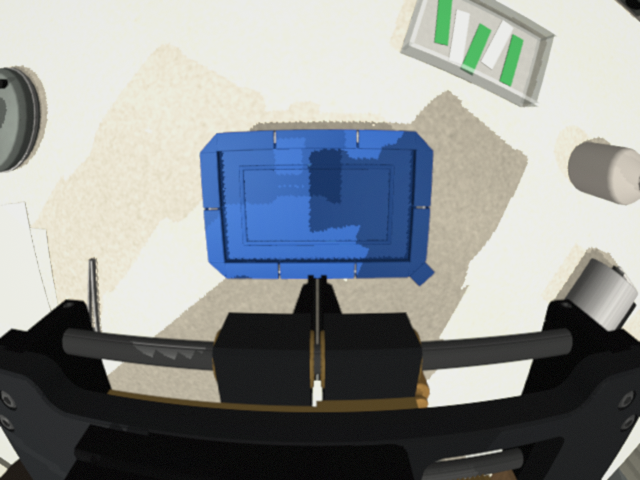

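The rim in (203,130)-(432,282) is now level: all six sections read 74 mm, the same as the one that was home at the start. The tub hasn't moved, and the fingers are about 140 mm clear of it.

```bash
python3 -c "
from cell import env
print(env.job_done())"
```

```text
the job is handed in; nothing more can be done
None
```

I pressed the five rim sections that were standing up on the farther of the two tubs, with the fingers shut. The near left section was already home. All six now look clicked in, and I handed the job in at about 10.7 s.

**Sections:** in the wrist camera, all six tops read 73.9–74.1 mm. Before pressing, the five standing ones read about 80 mm and the one already home read 74.0 mm. The camera reads about 1 mm low, so this matches the 75 mm for home.

**Force:** the vertical readings I took at the end of each press were 5–10 N. I didn't record the peaks during a press.

**Tub and bench:** the fitted tub position differs by only about 0.5 mm before and after. I touched nothing else, and the fingers ended about 140 mm above the lid.

**Disagreement:** the first fits from the scene and top cameras differed by about 10 mm in y. The wrist camera agreed with the top camera to about 1 mm, so I worked from the wrist view.

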